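# Stow two buffer bottles in the empty cells of a shuttered crate

## Robot

A 6-joint arm with a two-finger parallel gripper is mounted at the origin on a cart in front of the work surface, level with it; the furniture and walls round the work are solid. World frame = base frame: x ahead of the robot, y to its left, z up, the work surface at z = 0. Lengths are in mm, angles in rad, forces in N, time in s.
With the tool pointing down it reaches from about 275 to 1000 mm from the base axis. Payload 8.4 kg.
Tool frame: the origin (TCP) lies midway between the tips of the shut fingers; the grasp point (between the pads) lies 19 mm behind it; z points along the fingers, y is the line along which they close (so a half turn about z gives the same grasp; the last joint's range is limited). The gripper opens to 85 mm and grips with 20 to 120 N. Pads are 22 mm wide; open, the fingers measure 114 mm over their backs; the gripper's body (76 mm by 85 mm) begins 54 mm behind the grasp point. The pads swing forward as they close: fully open they stand 13 mm farther back than shut.
Start: joints at [-1.124, 0.353, 1.633, -0, 1.155, -0.002], TCP at [271.177, -563.108, 231.281] pointing down, gripper open.
Joint ranges: [-2.63, 2.63], [-0.92, 2.1], [0.06, 2.66], [-1.3, 4.44], [0, 2.69], [-3.02, 3.02]. Speed limits (rad/s): [2.22, 2.22, 2.79, 3.14, 3.14, 3.14].

## Interface

Orientations are given as [roll, pitch, yaw] about the fixed x, y, z axes, in that order (R = Rz(yaw) Ry(pitch) Rx(roll)).
In Python, from rig import telemetry, optics, r gives the robot as it stands.
- The arm moves only by the tool play_rows, never from a script. Its arguments are lists of equal length, an entry for each row: "dp": the shift along the tool's x, y, z in units of 40 mm (1.0 is 40 mm), a list of three; "rot": the turn, a rotation vector about the tool's x, y, z in units of 6 degrees (1.0 is 6 degrees), a list of three. In form: {"dp": [[tx, ty, tz], ...], "rot": [[ax, ay, az], ...]}. A call has 1 to 5 rows; each row is the pose to reach, as a shift and turn from the pose commanded when the call began, along the tool's axes at that moment; what a row does not reach only later rows make up. A row lasts 1/12 s, in which the tool goes at most 41.7 mm and 7.16 degrees, less where a joint would pass 70% of its speed; a pose out of reach is approached as far as the arm can. A call with a gripper value outside its range is refused whole. "fingers" is the opening, from 0 (shut) to 1 (fully open), set as the call begins (left out, the last holds). The fingers move at their own pace and stop on an object; "grip_force" is the grip in N (left out, the last holds). Time passes only in rows, so rows that repeat a pose let the fingers close. It gives the time, the measured TCP pose, the force, the opening and the grip force at its end, in the units of the state.
- telemetry.sense(): the state, without advancing time (a new reading comes with each control period).
- optics.grab_frame(name): name is "side" or "top" or "wrist"; returns a dict with "color" (420x560x3 uint8, red, green, blue), "mtx" (3x3 intrinsics, pixels), "R" (3x3) and "t" (3): a world point X has camera coordinates R X + t; the wrist camera has in their place "mount" (4x4, takes a point from camera to tool coordinates, whose origin is the TCP and whose axes are the flange's). Camera axes: x right, y down, z forward; pixel columns grow to the right and rows downward; lengths in mm; the calibration is good to about 2 mm. A picture is of the moment at which its call begins: read the wrist's pose just before it. There is no depth.
- r.sign_off(): hands the job in; it is judged then, once.
The state is a dict: "clock": time; "qpos": joint angles; "qvel": joint speeds; "joint_efforts": joint torques, N m; "eef_pos": TCP position; "tcp_rot": TCP orientation; "contact_force": force on the tool from outside, world axes, zero at the start; "wrist_torque": the same for the moment, N m; "opening": opening from 0.0 (shut) to 1.0 (fully open); "grasp_force": force on a finger pad.
Only numpy, scipy, OpenCV 4.12 (cv2) and the standard library are available. Lean on these libraries where they do the work, as an engineer would, in place of code of your own. Each camera call takes 0.05 s, during which the arm holds its last target. There are 200 camera calls.

## Task

Put the two white buffer bottles (red band and yellow band) that stand near the front of the bench, just right of the balance, away in the blue shuttered crate, one in each of its two empty cells: feel gently through the spring shutters which cells are empty, since the other four already hold a jar, and do not force a bottle or the gripper against an occupied one. Lower each bottle, do not drop it, until it stands upright on the cell's floor, let go of it, and leave the small blue-capped bottle and the timer where they are.

Things in the scene. Friction and masses are not known exactly. Their poses are not given: they have to be found in the camera images.
- crate: Blue crate fixed to the bench, 188 (x) x 272 (y) x 58 mm high; origin: centre of its underside. Six cells, 2 along x, 3 along y, 84 mm apart. Four hold a short jar, two are empty, differently every time; shutters hide this. An empty cell's shutters let a bottle through at about 2 to 4 N, down to the floor 53 mm below the deck top; a jar stops it hard less than 12 mm below the deck top.
- cell_0 (a point): Centre of a 62 x 62 mm square opening in the crate's flat top deck, level with the deck top (58 mm above the bench), at x -42, y -84 mm in the crate's frame. Shut by two black spring shutters hinged 4 mm below the deck top on its -x and +x edges, meeting in the middle; pushed from above they swing down into the cell and spring back. Floor of an empty cell: 5 mm above the bench.
- cell_1 (a point): Centre of a 62 x 62 mm square opening in the crate's flat top deck, level with the deck top (58 mm above the bench), at x -42, y +0 mm in the crate's frame. Shut by two black spring shutters hinged 4 mm below the deck top on its -x and +x edges, meeting in the middle; pushed from above they swing down into the cell and spring back. Floor of an empty cell: 5 mm above the bench.
- cell_2 (a point): Centre of a 62 x 62 mm square opening in the crate's flat top deck, level with the deck top (58 mm above the bench), at x -42, y +84 mm in the crate's frame. Shut by two black spring shutters hinged 4 mm below the deck top on its -x and +x edges, meeting in the middle; pushed from above they swing down into the cell and spring back. Floor of an empty cell: 5 mm above the bench.
- cell_3 (a point): Centre of a 62 x 62 mm square opening in the crate's flat top deck, level with the deck top (58 mm above the bench), at x +42, y -84 mm in the crate's frame. Shut by two black spring shutters hinged 4 mm below the deck top on its -x and +x edges, meeting in the middle; pushed from above they swing down into the cell and spring back. Floor of an empty cell: 5 mm above the bench.
- cell_4 (a point): Centre of a 62 x 62 mm square opening in the crate's flat top deck, level with the deck top (58 mm above the bench), at x +42, y +0 mm in the crate's frame. Shut by two black spring shutters hinged 4 mm below the deck top on its -x and +x edges, meeting in the middle; pushed from above they swing down into the cell and spring back. Floor of an empty cell: 5 mm above the bench.
- cell_5 (a point): Centre of a 62 x 62 mm square opening in the crate's flat top deck, level with the deck top (58 mm above the bench), at x +42, y +84 mm in the crate's frame. Shut by two black spring shutters hinged 4 mm below the deck top on its -x and +x edges, meeting in the middle; pushed from above they swing down into the cell and spring back. Floor of an empty cell: 5 mm above the bench.
- buffer_red: Loose white buffer bottle with a red band on its label and a ribbed white cap, standing upright on the bench; body 48 mm diameter up to 92 mm, cap 30 mm diameter, 103 mm high in all, 0.13 kg. Origin at the centre of its foot, z up. Grip the upper body, finger tips 55 to 75 mm above its foot, so that they stay clear of the deck.
- buffer_yellow: Loose white buffer bottle with a yellow band on its label and a ribbed white cap, standing upright on the bench; body 48 mm diameter up to 92 mm, cap 30 mm diameter, 103 mm high in all, 0.13 kg. Origin at the centre of its foot, z up. Grip the upper body, finger tips 55 to 75 mm above its foot, so that they stay clear of the deck.
- small_bottle: Bystander: small glass screw-cap bottle with a blue cap, 56 mm diameter, 103 mm high, loose; origin at the centre of its foot.
- timer: Bystander: white lab timer, 62 x 62 x 16 mm, loose, lying on the bench; origin at the centre of its underside.

How it is judged:
By the outcome, as a careful person would: the job done as asked, in the order asked, and still so for the second after the job is handed in, with the robot touching nothing.
It also fails if it takes over 72 s, if anything falls off the work surface, if the arm or the gripper's body presses on something with over 40 N, if the wrist force passes 120 N, or if a joint passes its speed limit or range.

## Working session

There is one attempt and no reset: what is moved stays moved. The work goes in short steps, Python scripts to look and compute and a tool call to move; the robot and the scene stay as the last step left them, time stands still between calls to the robot, and variables do not carry over. Pictures are saved under pics/ and viewed, at most 10 in all, crops included, and the job is handed in when it is done.

Besides the shell and the picture viewer there is one more tool, called after ">>>" as a command line: name --argument value ..., lists and objects as JSON in quotes. play_rows: Moves the arm, as the interface text tells. Its arguments: {"type":"object","properties":{"dp":{"type":"array"},"rot":{"type":"array"},"fingers":{"type":"number"},"grip_force":{"type":"number"}},"required":["dp","rot"]}

```bash
mkdir -p pics; ls
python3 - <<'E'
from rig import telemetry, optics, r
import cv2, numpy as np, pickle
s=telemetry.sense();print(s['eef_pos'],s['tcp_rot'],s['contact_force'],s['clock'],s['opening'])
d={}
for n in ['side','top']:
    f=optics.grab_frame(n);d[n]=f
    cv2.imwrite(f'pics/{n}0.png',f['color'][:,:,::-1])
    print(n,-f['R'].T@f['t'])
print(optics.grab_frame('wrist')['mount'])
pickle.dump(d,open('f0.pkl','wb'))
E
```

```text
pics
[ 270.97090969 -562.68094939  230.54666617] [-3.14020040e+00  1.52709360e-05  4.48818549e-01] [0.52348809 0.02551929 0.23438827] 0.0 1.0031324351348418
side [ -35.94602971 1037.12108723  866.61080503]
top [ 369.95300613   -6.66380196 1322.18481773]
[[-1.22474648e-05 -9.57830973e-01 -2.87332259e-01  7.31687089e+01]
 [ 9.99999973e-01  5.47761494e-05 -2.25222734e-04  9.26234961e-01]
 [ 2.31464265e-04 -2.87332254e-01  9.57830947e-01 -1.42707930e+02]
 [ 0.00000000e+00  0.00000000e+00  0.00000000e+00  1.00000000e+00]]
```

View pics/side0.png

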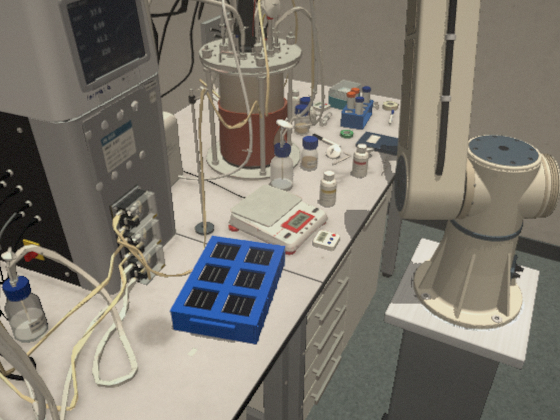

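View pics/top0.png

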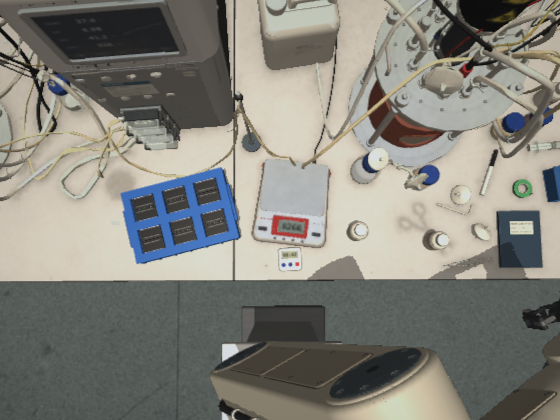

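Top view: crate at around (180,215), its six black shutters visible; bottle caps at (358,230) and (437,240); timer (290,259); balance (292,203). Side view: bottle caps at (328,176) and (361,149).

```bash
cat > h.py <<'E'
import numpy as np, cv2
from scipy.spatial.transform import Rotation as Ro
def ray(f,uv,z):
    o=-f['R'].T@f['t']; d=f['R'].T@np.linalg.inv(f['mtx'])@np.array([uv[0],uv[1],1.])
    return o+d*(z-o[2])/d[2]
def wrist(f,s):  # add R,t to a wrist frame
    T=np.eye(4);T[:3,:3]=Ro.from_euler('xyz',s['tcp_rot']).as_matrix();T[:3,3]=s['eef_pos']
    C=T@f['mount'];f['R']=C[:3,:3].T;f['t']=-C[:3,:3].T@C[:3,3];return f
def shut(f,z,amin):
    c=f['color'].astype(int);b=((c[:,:,2]>90)&(c[:,:,2]>1.8*c[:,:,0])&(c[:,:,2]>1.3*c[:,:,1])).astype(np.uint8)
    n,l,st,ce=cv2.connectedComponentsWithStats(b);i=1+np.argmax(st[1:,4]);m=(l==i).astype(np.uint8)
    cs,h=cv2.findContours(m,cv2.RETR_CCOMP,cv2.CHAIN_APPROX_NONE);out=[]
    for k,q in enumerate(cs):
        if h[0][k][3]>=0 and cv2.contourArea(q)>amin:
            r=cv2.minAreaRect(q);out.append((np.round(r[0],1),np.round(r[1],1),np.round(ray(f,r[0],z),1)))
    return out
E
python3 - <<'E'
import pickle;from h import *
d=pickle.load(open('f0.pkl','rb'))
for n in d:
    print(n)
    for o in shut(d[n],58,100):print(*o)
for n,pts in dict(top=[(358,230),(437,240)],side=[(328,176),(361,149)]).items():
    for p in pts: print(n,p,ray(d[n],p,103).round())
print('timer',ray(d['top'],(290,259),16),'smallbottle',ray(d['top'],(430,175),103),ray(d['side'],(310,141),103))
c=d['top']['color'];s=d['side']['color']
im=np.hstack([cv2.resize(c[150:290,330:470],(400,400)),cv2.resize(s[130:220,300:390],(400,400))])
cv2.imwrite('pics/c0.png',im[:,:,::-1])
E
```

```text
side
[237.8 304.2] [32.6 21.6] [423.2 337.1  58. ]
[200.8 297.9] [33.  21.5] [504.7 357.1  58. ]
[248.6 278.7] [31.2 18.9] [443.7 255.8  58. ]
[213.5 273.2] [31.4 18.9] [524.8 276.   58. ]
[258.4 256. ] [29.7 16.8] [463.2 174.5  58. ]
[224.6 251. ] [29.6 16.7] [545.5 195.2  58. ]
top
[151.2 238.4] [26.2 24.5] [424.6 333.8  58. ]
[182.7 230.3] [26.2 25. ] [445.  252.7  58. ]
[214.3 222.2] [26.2 25.2] [465.6 171.1  58. ]
[143.9 207.1] [25.5 24.5] [505.9 354.4  58. ]
[175.1 199.1] [25.5 25. ] [526.4 273.4  58. ]
[206.5 190.9] [25.7 24.7] [547.2 192.   58. ]
top (358, 230) [ 440. -192.  103.]
top (437, 240) [ 414. -385.  103.]
side (328, 176) [ 434. -178.  103.]
side (361, 149) [ 408. -376.  103.]
timer [369.76090753 -24.05830079  16.        ] smallbottle [ 576.46266728 -374.06851004  103.        ] [ 569.33002681 -353.06606331  103.        ]
```

View pics/c0.png

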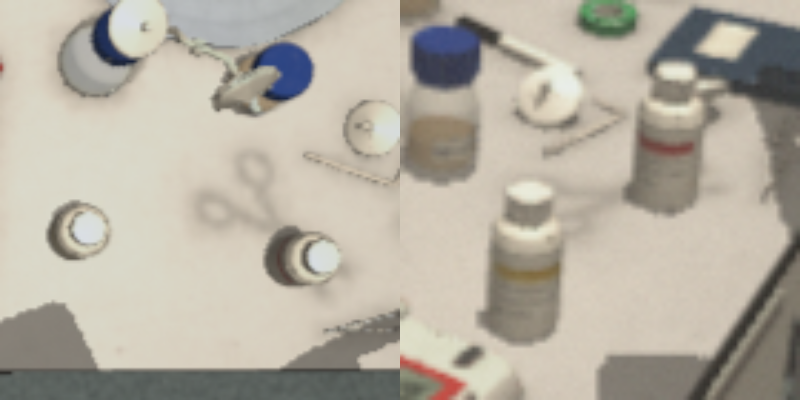

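Crops: yellow-band bottle cap at top px (361,229)/side (329,173), red-band bottle at top (442,240)/side (362,146); blue-capped bottle is 170 mm off. I'll move above the red one first.

>>> play_rows --dp '[[1,-0.5,0.1],[2,-1,0.2],[3,-1.4,0.3],[4,-1.9,0.4],[4.8,-2.3,0.5]]' --rot '[[0,0,0],[0,0,0],[0,0,0],[0,0,0],[0,0,0]]' --fingers 1.0 --grip_force 50

```text
clock: 0.57
eef_pos: [401.6, -399.8, 211.7]
tcp_rot: [3.142, -0.0, 0.448]
contact_force: [1.0, -1.0, 0.8]
opening: 0.997
grasp_force: 0.0
```

>>> play_rows --dp '[[0,0,0],[0,0,0]]' --rot '[[0,0,0],[0,0,0]]'

```text
clock: 0.73
eef_pos: [401.9, -399.4, 211.5]
tcp_rot: [-3.141, 0.0, 0.453]
contact_force: [-0.6, 0.2, -0.0]
opening: 0.998
grasp_force: 0.0
```

Run:
```python
from rig import telemetry, optics, r
import pickle;from h import *
s=telemetry.sense();f=wrist(optics.grab_frame('wrist'),s);pickle.dump((s,f),open('w1.pkl','wb'))
print(s['eef_pos'],s['tcp_rot'],s['clock'],s['contact_force'])
cv2.imwrite('pics/w1.png',f['color'][:,:,::-1])
d=pickle.load(open('f0.pkl','rb'))
for n,pts in dict(top=[(360.8,229.1),(442.4,240.3)],side=[(329.2,173.2),(362.3,146.2)]).items():
    for p in pts: print(n,p,ray(d[n],p,103).round())
```

```text
[ 401.87378427 -399.44448235  211.50672677] [-3.14074646e+00  2.89145551e-04  4.52575901e-01] 0.7333 [-0.62345212  0.22197691 -0.020963  ]
top (360.8, 229.1) [ 442. -199.  103.]
top (442.4, 240.3) [ 413. -399.  103.]
side (329.2, 173.2) [ 437. -195.  103.]
side (362.3, 146.2) [ 410. -396.  103.]
```

View pics/w1.png

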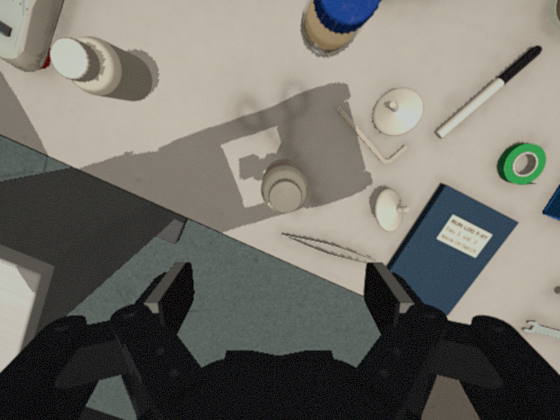

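Wrist view: red bottle's cap at about (287,193), yellow's at (72,59), blue-capped bottle top right-centre (340,10), fingers at the bottom.

Run:
```python
import pickle;from h import *
s,f=pickle.load(open('w1.pkl','rb'))
for p in [(287,193),(72,59)]:
    X=ray(f,p,103);R=Ro.from_euler('xyz',s['tcp_rot']).as_matrix();print(X.round(1),(R.T@(X-s['eef_pos'])/40).round(2))
g=cv2.cvtColor(f['color'],cv2.COLOR_RGB2GRAY)[150:230,240:340]
c=cv2.HoughCircles(cv2.resize(g,None,fx=3,fy=3),cv2.HOUGH_GRADIENT,1,20,param1=80,param2=20,minRadius=30,maxRadius=90)
print(None if c is None else [(x/3+240,y/3+150,q/3) for x,y,q in c[0][:5]])
```

```text
[ 419.8 -400.   103. ] [0.4  0.21 2.71]
[ 442.2 -201.5  103. ] [ 3.07 -4.01  2.72]
[(np.float32(285.16666), np.float32(197.83333), np.float32(16.199999)), (np.float32(283.83334), np.float32(188.5), np.float32(23.066666))]
```

>>> play_rows --dp '[[0.3,0.13,0.6],[0.3,0.13,1.5],[0.3,0.13,2.4],[0.3,0.13,3.2],[0.3,0.13,3.74]]' --rot '[[0,0,0],[0,0,0],[0,0,0],[0,0,0],[0,0,0]]'

```text
clock: 1.2
eef_pos: [411.9, -401.3, 59.4]
tcp_rot: [-3.139, 0.001, 0.447]
contact_force: [-0.3, 0.2, 0.3]
opening: 1.001
grasp_force: 0.0
```

>>> play_rows --dp '[[0,0,0],[0,0,0],[0,0,0],[0,0,0],[0,0,0]]' --rot '[[0,0,0],[0,0,0],[0,0,0],[0,0,0],[0,0,0]]' --fingers 0.3 --grip_force 40

```text
clock: 1.62
eef_pos: [414.6, -402.0, 64.4]
tcp_rot: [3.139, -0.001, 0.448]
contact_force: [-0.6, 1.0, 4.0]
opening: 0.526
grasp_force: 40.9
```

>>> play_rows --dp '[[0,0,0],[0,0,0],[0,0,0],[0,0,0],[0,0,0]]' --rot '[[0,0,0],[0,0,0],[0,0,0],[0,0,0],[0,0,0]]'

```text
clock: 2.03
eef_pos: [414.8, -401.8, 64.3]
tcp_rot: [3.138, -0.001, 0.449]
contact_force: [-1.9, 1.0, 8.7]
opening: 0.529
grasp_force: 41.4
```

>>> play_rows --dp '[[0,0,-0.2],[0,0,-1],[0,0,-2],[0,0,-3],[0,0,-3.8]]' --rot '[[0,0,0],[0,0,0],[0,0,0],[0,0,0],[0,0,0]]'

```text
clock: 2.45
eef_pos: [414.3, -401.1, 218.2]
tcp_rot: [3.139, -0.001, 0.449]
contact_force: [1.3, -0.0, -1.0]
opening: 0.524
grasp_force: 41.6
```

>>> play_rows --dp '[[0,0,0],[0,0,0]]' --rot '[[0,0,0],[0,0,0]]'

```text
clock: 2.62
eef_pos: [414.9, -401.8, 217.4]
tcp_rot: [3.136, -0.002, 0.449]
contact_force: [0.4, -0.0, -1.6]
opening: 0.526
grasp_force: 41.6
```

>>> play_rows --dp '[[0.51,-0.86,-0.1],[1.02,-1.72,-0.2],[1.53,-2.58,-0.2],[2.04,-3.44,-0.2],[2.55,-4.3,-0.2]]' --rot '[[0,0,0],[0,0,0],[0,0,0],[0,0,0],[0,0,0]]'

```text
clock: 3.03
eef_pos: [429.9, -199.5, 221.1]
tcp_rot: [-3.14, 0.001, 0.448]
contact_force: [1.7, 0.1, -0.9]
opening: 0.529
grasp_force: 41.7
```

>>> play_rows --dp '[[0.51,-0.86,0],[1.02,-1.72,0],[1.53,-2.58,0],[2.04,-3.44,0],[2.55,-4.3,0]]' --rot '[[0,0,0],[0,0,0],[0,0,0],[0,0,0],[0,0,0]]'

```text
clock: 3.45
eef_pos: [447.2, -0.4, 221.3]
tcp_rot: [-3.141, 0.002, 0.449]
contact_force: [0.2, -0.1, -0.8]
opening: 0.522
grasp_force: 41.7
```

>>> play_rows --dp '[[0.5,-0.86,0],[1.0,-1.72,0.3],[1.5,-2.58,0.6],[2.0,-3.3,0.8],[2.25,-3.8,1]]' --rot '[[0,0,0],[0,0,0],[0,0,0],[0,0,0],[0,0,0]]'

```text
clock: 3.87
eef_pos: [463.0, 176.5, 180.7]
tcp_rot: [-3.141, 0.001, 0.45]
contact_force: [0.4, -0.5, -1.3]
opening: 0.523
grasp_force: 41.7
```

>>> play_rows --dp '[[0,0,0],[0,0,0],[0,0,0]]' --rot '[[0,0,0],[0,0,0],[0,0,0]]'

```text
clock: 4.12
eef_pos: [462.7, 173.1, 181.5]
tcp_rot: [3.141, 0.002, 0.449]
contact_force: [0.4, -0.9, -1.5]
opening: 0.521
grasp_force: 41.8
```

Run:
```python
from rig import telemetry, optics, r
from h import *
s=telemetry.sense();print(s['eef_pos'],s['tcp_rot'],s['contact_force'],s['qpos'])
f=wrist(optics.grab_frame('wrist'),s);a=optics.grab_frame('side')
for o in shut(f,58,400):print(*o)
im=np.vstack([f['color'][:,:,::-1],a['color'][200:380,:,::-1]])
cv2.imwrite('pics/w2.png',im)
```

```text
[462.72882662 173.09081465 181.47761247] [3.14149881e+00 2.10465529e-03 4.49459896e-01] [ 0.35693171 -0.86669029 -1.5107961 ] [ 3.55117146e-01  2.09560458e-01  1.95620492e+00 -3.51716090e-04
  9.77913760e-01  1.47665031e+00]
[191.1 184.4] [70.8 67.2] [446.1 254.4  58. ]
[ 99.4 166.4] [71.6 75.7] [425.5 335.8  58. ]
[299.4 110.6] [67.7 78.7] [547.8 193.   58. ]
[202.1  89.2] [79.6 80.6] [527.2 275.2  58. ]
[101.7  67.3] [79.8 91.4] [506.7 356.6  58. ]
```

View pics/w2.png

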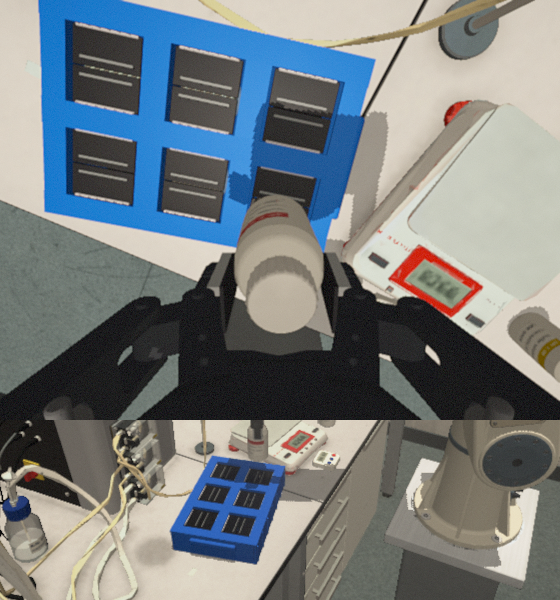

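Wrist view: bottle upright in the fingers (cap at (283,303)), with the crate below; the measured cells agree with the top view to 1–2 mm. Check cap offset relative to TCP, and work out the moves.

Run:
```python
from rig import telemetry, optics, r
from h import *
s=telemetry.sense();f=wrist(optics.grab_frame('wrist'),s);R=Ro.from_euler('xyz',s['tcp_rot']).as_matrix()
print('cap in tool',(R.T@(ray(f,(283,302),220)-s['eef_pos'])).round(1))
g=cv2.cvtColor(f['color'],cv2.COLOR_RGB2GRAY)[240:350,230:340]
c=cv2.HoughCircles(g,cv2.HOUGH_GRADIENT,1,20,param1=60,param2=15,minRadius=28,maxRadius=45)
for q in c[0][:3]: print(q+[230,240,0],(R.T@(ray(f,(q[0]+230,q[1]+240),220)-s['eef_pos'])).round(1))
```

```text
cap in tool [  2.9   2.8 -37.8]
[280.5        289.5         34.20000076] [  8.8   1.7 -37.8]
[288.5        310.5         44.40000153] [ -1.2   5.1 -37.8]
[287.5        270.5         33.20000076] [ 17.4   4.5 -37.8]
```

>>> play_rows --dp '[[0,0,0.5],[0,0,1.0],[0,0,1.4],[0,0,1.4]]' --rot '[[0,0,0],[0,0,0],[0,0,0],[0,0,0]]'

```text
clock: 4.6
eef_pos: [461.9, 172.1, 124.1]
tcp_rot: [-3.141, 0.004, 0.447]
contact_force: [-0.4, 0.3, -1.4]
opening: 0.525
grasp_force: 41.8
```

>>> play_rows --dp '[[0,0,0.08],[0,0,0.15],[0,0,0.2],[0,0,0.2]]' --rot '[[0,0,0],[0,0,0],[0,0,0],[0,0,0]]'

```text
clock: 4.93
eef_pos: [464.0, 173.6, 118.7]
tcp_rot: [3.142, -0.001, 0.449]
contact_force: [0.2, -0.5, -2.4]
opening: 0.524
grasp_force: 41.8
```

>>> play_rows --dp '[[0,0,0.03],[0,0,0.07],[0,0,0.07]]' --rot '[[0,0,0],[0,0,0],[0,0,0]]'

```text
clock: 5.18
eef_pos: [463.9, 173.8, 116.1]
tcp_rot: [3.141, -0.001, 0.449]
contact_force: [-2.1, -0.7, 6.6]
opening: 0.527
grasp_force: 42.7
```

>>> play_rows --dp '[[0,0,0.03],[0,0,0.06],[0,0,0.06]]' --rot '[[0,0,0],[0,0,0],[0,0,0]]'

```text
clock: 5.43
eef_pos: [464.5, 174.1, 115.6]
tcp_rot: [3.141, -0.002, 0.449]
contact_force: [-8.4, -3.7, 28.8]
opening: 0.524
grasp_force: 45.3
```

Cell 0 is occupied (hard stop 7 mm below the deck). Backing off, on to cell 1, with finer steps.

>>> play_rows --dp '[[0,0,-0.3],[0,0,-0.5],[0.2,-1,-0.5],[0.42,-2.05,-0.5],[0.42,-2.05,-0.5]]' --rot '[[0,0,0],[0,0,0],[0,0,0],[0,0,0],[0,0,0]]'

```text
clock: 5.85
eef_pos: [442.8, 260.0, 133.9]
tcp_rot: [-3.139, -0.003, 0.45]
contact_force: [-0.3, 0.8, -1.1]
opening: 0.526
grasp_force: 41.9
```

>>> play_rows --dp '[[0,0,0],[0,0,0.1],[0,0,0.2],[0,0,0.2]]' --rot '[[0,0,0],[0,0,0],[0,0,0],[0,0,0]]'

```text
clock: 6.18
eef_pos: [442.8, 253.6, 124.0]
tcp_rot: [3.141, 0.002, 0.448]
contact_force: [0.3, 0.8, -1.7]
opening: 0.522
grasp_force: 41.9
```

>>> play_rows --dp '[[0,0,0.06],[0,0,0.12],[0,0,0.17],[0,0,0.17]]' --rot '[[0,0,0],[0,0,0],[0,0,0],[0,0,0]]'

```text
clock: 6.52
eef_pos: [443.1, 254.4, 117.9]
tcp_rot: [3.141, 0.001, 0.448]
contact_force: [0.0, -0.5, -1.1]
opening: 0.524
grasp_force: 42.0
```

>>> play_rows --dp '[[0,0,0.025],[0,0,0.04],[0,0,0.04]]' --rot '[[0,0,0],[0,0,0],[0,0,0]]'

```text
clock: 6.77
eef_pos: [443.2, 254.8, 116.7]
tcp_rot: [3.141, -0.0, 0.449]
contact_force: [0.0, -0.3, -0.2]
opening: 0.522
grasp_force: 42.1
```

>>> play_rows --dp '[[0,0,0.025],[0,0,0.035],[0,0,0.035]]' --rot '[[0,0,0],[0,0,0],[0,0,0]]'

```text
clock: 7.02
eef_pos: [443.4, 255.0, 116.1]
tcp_rot: [-3.142, -0.001, 0.449]
contact_force: [-2.3, -2.6, 9.9]
opening: 0.523
grasp_force: 43.1
```

Cell 1 is occupied too. On to cell 4.

>>> play_rows --dp '[[0,0,-0.2],[0,0,-0.4],[1.0,0.2,-0.4],[2.06,0.41,-0.4],[2.06,0.41,-0.4]]' --rot '[[0,0,0],[0,0,0],[0,0,0],[0,0,0],[0,0,0]]'

```text
clock: 7.43
eef_pos: [531.8, 278.4, 133.2]
tcp_rot: [3.142, -0.009, 0.448]
contact_force: [0.5, -0.0, -1.4]
opening: 0.523
grasp_force: 42.0
```

>>> play_rows --dp '[[0,0,0],[0,0,0.1],[0,0,0.2],[0,0,0.3],[0,0,0.3]]' --rot '[[0,0,0],[0,0,0],[0,0,0],[0,0,0],[0,0,0]]'

```text
clock: 7.85
eef_pos: [523.1, 275.4, 118.3]
tcp_rot: [-3.142, 0.002, 0.449]
contact_force: [0.3, -0.1, -0.8]
opening: 0.522
grasp_force: 42.0
```

>>> play_rows --dp '[[0,0,0.02],[0,0,0.04],[0,0,0.04]]' --rot '[[0,0,0],[0,0,0],[0,0,0]]'

```text
clock: 8.1
eef_pos: [524.2, 275.8, 117.7]
tcp_rot: [-3.142, 0.0, 0.449]
contact_force: [0.3, 0.6, -0.3]
opening: 0.527
grasp_force: 42.1
```

>>> play_rows --dp '[[0,0,0.02],[0,0,0.04],[0,0,0.04]]' --rot '[[0,0,0],[0,0,0],[0,0,0]]'

```text
clock: 8.35
eef_pos: [524.6, 275.9, 116.4]
tcp_rot: [-3.141, -0.0, 0.449]
contact_force: [-1.6, -0.0, 3.1]
opening: 0.528
grasp_force: 42.5
```

>>> play_rows --dp '[[0,0,0.02],[0,0,0.03],[0,0,0.03]]' --rot '[[0,0,0],[0,0,0],[0,0,0]]'

```text
clock: 8.6
eef_pos: [524.9, 276.1, 116.2]
tcp_rot: [-3.141, -0.001, 0.449]
contact_force: [-3.0, -0.9, 12.0]
opening: 0.527
grasp_force: 43.5
```

Cell 4 occupied. Next cell 5.

>>> play_rows --dp '[[0,0,-0.2],[0,0,-0.4],[0.2,-1,-0.4],[0.42,-2.05,-0.4],[0.42,-2.05,-0.4]]' --rot '[[0,0,0],[0,0,0],[0,0,0],[0,0,0],[0,0,0]]'

```text
clock: 9.02
eef_pos: [503.6, 362.7, 132.0]
tcp_rot: [-3.139, -0.003, 0.45]
contact_force: [-0.3, 0.6, 0.3]
opening: 0.524
grasp_force: 42.0
```

>>> play_rows --dp '[[0,0,0],[0,0,0.1],[0,0,0.2],[0,0,0.33],[0,0,0.33]]' --rot '[[0,0,0],[0,0,0],[0,0,0],[0,0,0],[0,0,0]]'

```text
clock: 9.43
eef_pos: [503.8, 355.7, 116.5]
tcp_rot: [3.141, 0.002, 0.448]
contact_force: [0.7, -0.1, -0.4]
opening: 0.524
grasp_force: 42.2
```

>>> play_rows --dp '[[0,0,0.02],[0,0,0.04],[0,0,0.04]]' --rot '[[0,0,0],[0,0,0],[0,0,0]]'

```text
clock: 9.68
eef_pos: [504.4, 356.4, 116.4]
tcp_rot: [3.141, -0.0, 0.448]
contact_force: [0.5, -2.7, 2.1]
opening: 0.524
grasp_force: 42.4
```

>>> play_rows --dp '[[0,0,0.02],[0,0,0.04],[0,0,0.04]]' --rot '[[0,0,0],[0,0,0],[0,0,0]]'

```text
clock: 9.93
eef_pos: [504.7, 356.8, 116.1]
tcp_rot: [3.141, -0.001, 0.449]
contact_force: [-2.4, -4.5, 12.7]
opening: 0.53
grasp_force: 43.6
```

Cells 0, 1, 4, 5 are occupied, so 2 and 3 are empty. To cell 2.

>>> play_rows --dp '[[0,0,-0.2],[0,0,-0.4],[-1.0,-0.2,-0.4],[-2.06,-0.41,-0.4],[-2.06,-0.41,-0.4]]' --rot '[[0,0,0],[0,0,0],[0,0,0],[0,0,0],[0,0,0]]'

```text
clock: 10.35
eef_pos: [415.2, 332.4, 129.2]
tcp_rot: [3.141, 0.009, 0.449]
contact_force: [-1.5, -0.9, -1.1]
opening: 0.525
grasp_force: 42.0
```

>>> play_rows --dp '[[0,0,0],[0,0,0.1],[0,0,0.2],[0,0,0.33],[0,0,0.33]]' --rot '[[0,0,0],[0,0,0],[0,0,0],[0,0,0],[0,0,0]]'

```text
clock: 10.77
eef_pos: [423.1, 336.0, 116.2]
tcp_rot: [3.142, 0.001, 0.448]
contact_force: [-0.2, -0.0, -0.8]
opening: 0.525
grasp_force: 42.2
```

>>> play_rows --dp '[[0,0,0.02],[0,0,0.06],[0,0,0.06]]' --rot '[[0,0,0],[0,0,0],[0,0,0]]'

```text
clock: 11.02
eef_pos: [422.9, 336.0, 114.6]
tcp_rot: [-3.142, 0.0, 0.449]
contact_force: [0.6, 0.4, 0.4]
opening: 0.522
grasp_force: 42.2
```

Passing deeper with a light force; continue down.

>>> play_rows --dp '[[0,0,0.05],[0,0,0.1],[0,0,0.15],[0,0,0.15]]' --rot '[[0,0,0],[0,0,0],[0,0,0],[0,0,0]]'

```text
clock: 11.35
eef_pos: [422.4, 335.8, 108.4]
tcp_rot: [3.141, 0.001, 0.449]
contact_force: [-0.1, -0.4, -2.0]
opening: 0.523
grasp_force: 42.1
```

>>> play_rows --dp '[[0,0,0.2],[0,0,0.4],[0,0,0.6],[0,0,0.75],[0,0,0.75]]' --rot '[[0,0,0],[0,0,0],[0,0,0],[0,0,0],[0,0,0]]'

```text
clock: 11.77
eef_pos: [421.7, 335.2, 77.0]
tcp_rot: [3.141, 0.003, 0.449]
contact_force: [-0.4, -0.2, -0.5]
opening: 0.529
grasp_force: 42.0
```

>>> play_rows --dp '[[0,0,0.06],[0,0,0.12],[0,0,0.15],[0,0,0.15]]' --rot '[[0,0,0],[0,0,0],[0,0,0],[0,0,0]]'

```text
clock: 12.1
eef_pos: [422.7, 336.0, 72.8]
tcp_rot: [3.142, 0.0, 0.449]
contact_force: [-0.2, -0.3, -2.5]
opening: 0.525
grasp_force: 42.0
```

>>> play_rows --dp '[[0,0,0.03],[0,0,0.06],[0,0,0.06]]' --rot '[[0,0,0],[0,0,0],[0,0,0]]'

```text
clock: 12.35
eef_pos: [422.7, 336.0, 70.5]
tcp_rot: [-3.142, -0.0, 0.449]
contact_force: [-0.7, 0.0, -1.4]
opening: 0.526
grasp_force: 42.1
```

>>> play_rows --dp '[[0,0,0.03],[0,0,0.04],[0,0,0.04]]' --rot '[[0,0,0],[0,0,0],[0,0,0]]'

```text
clock: 12.6
eef_pos: [423.1, 336.3, 69.4]
tcp_rot: [-3.141, -0.001, 0.449]
contact_force: [-0.3, 0.2, 3.4]
opening: 0.523
grasp_force: 42.7
```

Standing on the floor. Release, and rise.

>>> play_rows --dp '[[0,0,0],[0,0,0],[0,0,0],[0,0,0],[0,0,0]]' --rot '[[0,0,0],[0,0,0],[0,0,0],[0,0,0],[0,0,0]]' --fingers 0.85

```text
clock: 13.02
eef_pos: [422.7, 335.9, 68.8]
tcp_rot: [3.142, 0.0, 0.449]
contact_force: [0.4, 0.8, -0.6]
opening: 0.848
grasp_force: 0.0
```

>>> play_rows --dp '[[0,0,-0.3],[0,0,-1],[0,0,-2],[0,0,-3],[0,0,-3.5]]' --rot '[[0,0,0],[0,0,0],[0,0,0],[0,0,0],[0,0,0]]'

```text
clock: 13.43
eef_pos: [424.0, 337.0, 214.3]
tcp_rot: [-3.14, -0.005, 0.449]
contact_force: [1.0, 0.5, 0.6]
opening: 0.847
grasp_force: 0.0
```

Run:
```python
from rig import telemetry, optics, r
from h import *
s=telemetry.sense();print(s['eef_pos'],s['tcp_rot'],s['contact_force'])
f=wrist(optics.grab_frame('wrist'),s);a=optics.grab_frame('side')
im=np.vstack([f['color'][:,:,::-1],a['color'][200:380,:,::-1]])
cv2.imwrite('pics/w3.png',im)
```

```text
[424.00171989 337.01977458 214.28798429] [-3.14039888 -0.00526162  0.44878791] [1.04030566 0.5167165  0.59898336]
```

View pics/w3.png

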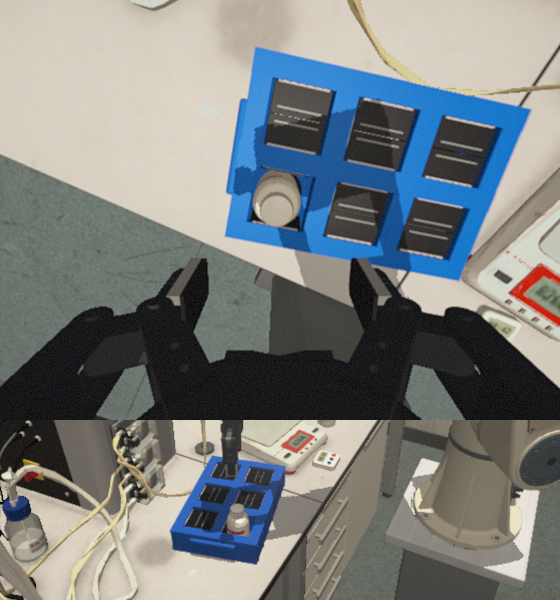

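Wrist view: red bottle stands upright in cell 2 at (277,198), the gripper clear. Now to the yellow bottle.

>>> play_rows --dp '[[-0.4,0.92,0],[-0.8,1.84,0],[-1.2,2.76,0],[-1.6,3.68,0],[-2.0,4.6,0]]' --rot '[[0,0,0],[0,0,0],[0,0,0],[0,0,0],[0,0,0]]' --fingers 1.0

```text
clock: 13.95
eef_pos: [429.4, 133.7, 208.5]
tcp_rot: [-3.141, 0.001, 0.45]
contact_force: [1.5, 0.1, -0.0]
opening: 0.999
grasp_force: 0.0
```

>>> play_rows --dp '[[-0.4,0.92,0],[-0.8,1.84,0],[-1.2,2.76,0],[-1.6,3.68,0],[-2.0,4.6,0]]' --rot '[[0,0,0],[0,0,0],[0,0,0],[0,0,0],[0,0,0]]'

```text
clock: 14.37
eef_pos: [437.3, -66.8, 208.7]
tcp_rot: [-3.141, 0.0, 0.449]
contact_force: [0.4, -0.1, -0.3]
opening: 0.999
grasp_force: 0.0
```

>>> play_rows --dp '[[-0.4,0.92,0],[-0.8,1.84,0],[-1.2,2.76,0],[-1.37,3.09,0],[-1.37,3.09,0]]' --rot '[[0,0,0],[0,0,0],[0,0,0],[0,0,0],[0,0,0]]'

```text
clock: 14.78
eef_pos: [441.9, -203.1, 208.5]
tcp_rot: [3.141, 0.001, 0.445]
contact_force: [-0.2, 0.9, -0.4]
opening: 0.999
grasp_force: 0.0
```

>>> play_rows --dp '[[0,0,0],[0,0,0],[0,0,0]]' --rot '[[0,0,0],[0,0,0],[0,0,0]]'

```text
clock: 15.03
eef_pos: [442.2, -198.8, 208.6]
tcp_rot: [-3.141, 0.0, 0.45]
contact_force: [0.1, -1.1, 0.3]
opening: 1.004
grasp_force: 0.0
```

Run:
```python
from rig import telemetry, optics, r
import pickle; from h import *
s=telemetry.sense();print(s['eef_pos'],s['tcp_rot'])
f=wrist(optics.grab_frame('wrist'),s);pickle.dump((s,f),open('w4.pkl','wb'))
cv2.imwrite('pics/w4.png',f['color'][:,:,::-1])
```

```text
[ 442.17260729 -198.77343421  208.63261799] [-3.14072789e+00  3.64149595e-04  4.50046216e-01]
```

View pics/w4.png

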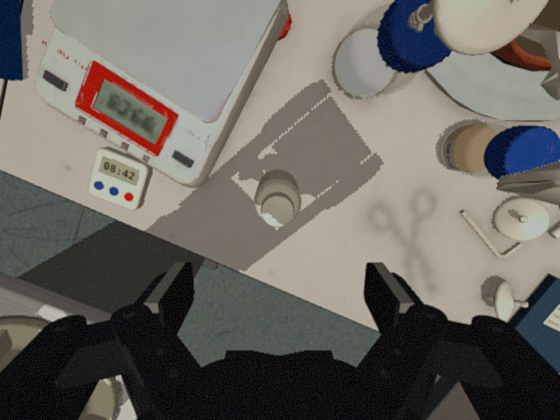

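Yellow bottle's cap at about (278,209), within 1–2 mm of the tool axis; balance corner is clear. Descend and grip.

>>> play_rows --dp '[[0.03,0,0.6],[0.03,0,1.5],[0.03,0,2.4],[0.03,0,3.2],[0.03,0,3.66]]' --rot '[[0,0,0],[0,0,0],[0,0,0],[0,0,0],[0,0,0]]'

```text
clock: 15.5
eef_pos: [442.1, -197.7, 59.7]
tcp_rot: [-3.139, 0.002, 0.451]
contact_force: [0.2, -0.5, -0.2]
opening: 1.0
grasp_force: 0.0
```

>>> play_rows --dp '[[0,0,0],[0,0,0],[0,0,0],[0,0,0],[0,0,0]]' --rot '[[0,0,0],[0,0,0],[0,0,0],[0,0,0],[0,0,0]]' --fingers 0.3 --grip_force 40

```text
clock: 15.92
eef_pos: [444.6, -199.7, 64.3]
tcp_rot: [3.14, -0.002, 0.449]
contact_force: [-1.3, 2.8, 4.6]
opening: 0.526
grasp_force: 40.6
```

>>> play_rows --dp '[[0,0,0],[0,0,0],[0,0,0],[0,0,0],[0,0,0]]' --rot '[[0,0,0],[0,0,0],[0,0,0],[0,0,0],[0,0,0]]'

```text
clock: 16.33
eef_pos: [444.5, -199.7, 64.2]
tcp_rot: [3.14, -0.002, 0.449]
contact_force: [-2.2, 2.3, 8.7]
opening: 0.533
grasp_force: 41.1
```

>>> play_rows --dp '[[0,0,-0.2],[0,0,-1],[0,0,-2],[0,0,-3],[0,0,-4]]' --rot '[[0,0,0],[0,0,0],[0,0,0],[0,0,0],[0,0,0]]'

```text
clock: 16.75
eef_pos: [443.2, -199.5, 225.4]
tcp_rot: [3.141, -0.001, 0.449]
contact_force: [0.5, -1.2, -0.8]
opening: 0.525
grasp_force: 41.6
```

>>> play_rows --dp '[[0,0,0],[0,0,0]]' --rot '[[0,0,0],[0,0,0]]'

```text
clock: 16.92
eef_pos: [445.2, -200.4, 226.0]
tcp_rot: [3.136, -0.004, 0.449]
contact_force: [-0.3, 0.5, -2.1]
opening: 0.526
grasp_force: 41.6
```

Held (bottle weight felt). Travel to above cell 3.

>>> play_rows --dp '[[0.64,-0.76,0],[1.28,-1.52,0],[1.92,-2.28,0],[2.56,-3.04,0],[3.2,-3.8,0]]' --rot '[[0,0,0],[0,0,0],[0,0,0],[0,0,0],[0,0,0]]'

```text
clock: 17.33
eef_pos: [492.1, -5.4, 221.5]
tcp_rot: [-3.141, 0.001, 0.448]
contact_force: [0.1, -0.4, -0.9]
opening: 0.53
grasp_force: 41.6
```

>>> play_rows --dp '[[0.64,-0.76,0],[1.28,-1.52,0],[1.92,-2.28,0],[2.56,-3.04,0.3],[3.2,-3.8,0.8]]' --rot '[[0,0,0],[0,0,0],[0,0,0],[0,0,0],[0,0,0]]'

```text
clock: 17.75
eef_pos: [542.4, 185.4, 192.0]
tcp_rot: [3.141, -0.002, 0.449]
contact_force: [1.1, 0.5, -2.0]
opening: 0.526
grasp_force: 41.6
```

>>> play_rows --dp '[[0.17,-0.14,0.3],[0.17,-0.14,0.4],[0.17,-0.14,0.4],[0.17,-0.14,0.4]]' --rot '[[0,0,0],[0,0,0],[0,0,0],[0,0,0]]'

```text
clock: 18.08
eef_pos: [544.5, 189.7, 175.2]
tcp_rot: [3.141, 0.002, 0.448]
contact_force: [-0.4, 0.4, -0.6]
opening: 0.529
grasp_force: 41.6
```

Run:
```python
from rig import telemetry, optics, r
from h import *
s=telemetry.sense();print(s['eef_pos'],s['tcp_rot'],s['contact_force'])
f=wrist(optics.grab_frame('wrist'),s);a=optics.grab_frame('side')
for o in shut(f,58,300):print(*o)
cv2.imwrite('pics/w5.png',np.vstack([f['color'][:,:,::-1],a['color'][200:380,:,::-1]]))
```

```text
[544.51350686 189.66742597 175.20886933] [3.14144194e+00 2.10435855e-03 4.48438523e-01] [-0.40557555  0.43000866 -0.63009271]
[184.6 184.2] [73.  69.1] [527.6 275.2  58. ]
[ 90.3 165.9] [74.5 77.4] [506.7 356.8  58. ]
```

View pics/w5.png

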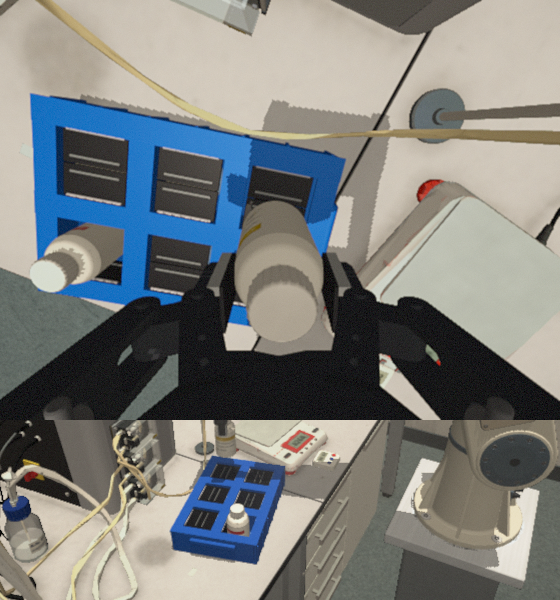

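Wrist view: yellow bottle upright in the grip (cap (282,308)), partly covering cell 3; a cable lies behind the crate, clear of it. Correct and descend gently.

>>> play_rows --dp '[[0.1,-0.05,0.5],[0.1,-0.05,1.0],[0.1,-0.05,1.28],[0.1,-0.05,1.28]]' --rot '[[0,0,0],[0,0,0],[0,0,0],[0,0,0]]'

```text
clock: 18.52
eef_pos: [546.7, 193.0, 122.9]
tcp_rot: [-3.141, 0.003, 0.448]
contact_force: [-0.3, -0.6, -0.8]
opening: 0.526
grasp_force: 41.6
```

>>> play_rows --dp '[[0,0,0.06],[0,0,0.12],[0,0,0.17],[0,0,0.17]]' --rot '[[0,0,0],[0,0,0],[0,0,0],[0,0,0]]'

```text
clock: 18.85
eef_pos: [548.4, 194.5, 118.2]
tcp_rot: [3.141, -0.001, 0.449]
contact_force: [-0.0, -0.0, -0.9]
opening: 0.528
grasp_force: 41.7
```

>>> play_rows --dp '[[0,0,0.03],[0,0,0.05],[0,0,0.05]]' --rot '[[0,0,0],[0,0,0],[0,0,0]]'

```text
clock: 19.1
eef_pos: [548.3, 194.5, 116.0]
tcp_rot: [3.141, -0.001, 0.449]
contact_force: [-1.0, -0.4, 1.0]
opening: 0.526
grasp_force: 41.8
```

>>> play_rows --dp '[[-0.02,0,0.03],[-0.02,0,0.05],[-0.02,0,0.05]]' --rot '[[0,0,0],[0,0,0],[0,0,0]]'

```text
clock: 19.35
eef_pos: [547.3, 194.1, 113.6]
tcp_rot: [-3.142, 0.0, 0.449]
contact_force: [-0.2, -0.3, 0.0]
opening: 0.528
grasp_force: 41.8
```

Passing freely at below the jar height.

>>> play_rows --dp '[[0,0,0.05],[0,0,0.1],[0,0,0.2],[0,0,0.2]]' --rot '[[0,0,0],[0,0,0],[0,0,0],[0,0,0]]'

```text
clock: 19.68
eef_pos: [546.8, 193.9, 104.8]
tcp_rot: [-3.141, 0.001, 0.449]
contact_force: [-0.4, 0.3, -1.1]
opening: 0.526
grasp_force: 41.6
```

>>> play_rows --dp '[[0,0,0.2],[0,0,0.4],[0,0,0.6],[0,0,0.75],[0,0,0.75]]' --rot '[[0,0,0],[0,0,0],[0,0,0],[0,0,0],[0,0,0]]'

```text
clock: 20.1
eef_pos: [546.1, 193.7, 73.8]
tcp_rot: [-3.141, 0.003, 0.449]
contact_force: [-0.1, 0.0, -2.0]
opening: 0.527
grasp_force: 41.6
```

>>> play_rows --dp '[[0,0,0.02],[0,0,0.04],[0,0,0.04]]' --rot '[[0,0,0],[0,0,0],[0,0,0]]'

```text
clock: 20.35
eef_pos: [547.5, 194.1, 74.2]
tcp_rot: [3.142, -0.0, 0.449]
contact_force: [0.2, 0.4, -3.1]
opening: 0.526
grasp_force: 41.6
```

>>> play_rows --dp '[[0,0,0.04],[0,0,0.08],[0,0,0.08]]' --rot '[[0,0,0],[0,0,0],[0,0,0]]'

```text
clock: 20.6
eef_pos: [547.4, 194.1, 70.9]
tcp_rot: [3.142, -0.0, 0.449]
contact_force: [-0.2, 0.7, -1.2]
opening: 0.523
grasp_force: 41.6
```

>>> play_rows --dp '[[0,0,0.03],[0,0,0.045],[0,0,0.045]]' --rot '[[0,0,0],[0,0,0],[0,0,0]]'

```text
clock: 20.85
eef_pos: [547.8, 194.3, 69.5]
tcp_rot: [3.142, -0.001, 0.449]
contact_force: [-0.4, 0.7, 1.8]
opening: 0.526
grasp_force: 42.0
```

On the floor. Release, rise, check.

>>> play_rows --dp '[[0,0,0.01],[0,0,0.01],[0,0,0.01],[0,0,0.01],[0,0,0.01]]' --rot '[[0,0,0],[0,0,0],[0,0,0],[0,0,0],[0,0,0]]' --fingers 0.85

```text
clock: 21.27
eef_pos: [547.3, 194.1, 68.7]
tcp_rot: [-3.142, 0.0, 0.449]
contact_force: [1.0, 0.4, 0.8]
opening: 0.854
grasp_force: 0.0
```

>>> play_rows --dp '[[0,0,-0.3],[0,0,-1],[0,0,-2],[0,0,-3],[0,0,-3.5]]' --rot '[[0,0,0],[0,0,0],[0,0,0],[0,0,0],[0,0,0]]'

```text
clock: 21.68
eef_pos: [549.1, 194.7, 214.4]
tcp_rot: [3.141, -0.006, 0.449]
contact_force: [0.8, 1.0, 1.0]
opening: 0.85
grasp_force: 0.0
```

>>> play_rows --dp '[[0,0,0],[0,0,0],[0,0,0],[0,0,0],[0,0,0]]' --rot '[[0,0,0],[0,0,0],[0,0,0],[0,0,0],[0,0,0]]'

```text
clock: 22.1
eef_pos: [546.5, 193.8, 207.4]
tcp_rot: [-3.141, 0.003, 0.449]
contact_force: [-0.9, -0.8, 0.3]
opening: 0.848
grasp_force: 0.0
```

Run:
```python
from rig import telemetry, optics, r
from h import *
s=telemetry.sense();print(s['eef_pos'],s['contact_force'],s['opening'])
f=optics.grab_frame('wrist');a=optics.grab_frame('side')
cv2.imwrite('pics/w6.png',np.vstack([f['color'][:300,:,::-1],a['color'][120:390,:,::-1]]))
```

```text
[546.54776424 193.81205321 207.35661554] [-0.88202462 -0.77439478  0.32244312] 0.8481415576561382
```

View pics/w6.png

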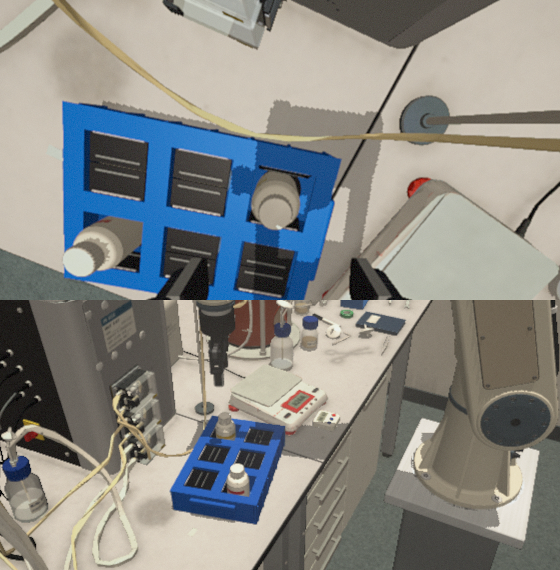

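Both bottles stand upright in cells 2 and 3 (wrist px (85,250) and (277,205)); the blue-capped bottle and timer are untouched and the gripper is clear.

```bash
python3 -c "
from rig import r
print(r.sign_off())"
```

```text
the job is handed in; nothing more can be done
None
```

The job is handed in at about 22 s: red bottle in cell 2, yellow in cell 3, both upright on the floor and released, with the blue-capped bottle and timer untouched; the first feel at occupied cell 0 pressed to about 29 N before I backed off, the later three to 10–13 N.

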